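Find the lid that rocks and press it home

TASK

Nuts and sweets for the guests stand on the tray in four identical white canisters with wooden lids, and one lid has not gone home. Press lightly on the edges of the lids with closed fingertips until you find the one that rocks and feel it tip under your finger, then press it down firmly in the middle until it sits home and level like the others. Do not lift or pick up anything, keep the canisters where they stand, and leave the other things alone.

Things in the scene. Friction and masses are not known exactly. Their poses are not given: they have to be found in the camera images.
- lid0_top (a point): Centre of the flat top of a round wooden lid on one of four identical white canisters on the tray; z is the lid's own axis, up when level. Disc 90 mm across (as wide as the canister), 12 mm thick, with a 73 mm plug that drops 6 mm into the mouth, 1.5 mm of play all round. Top 98 mm above the work surface when home, 102 mm (level too) for the loose lid, which may be any of the four.
- lid1_top (a point): Like lid0 (centre of its top). How the loose one rocks: hidden in its mouth an inner rubber stopper stands 4 mm too high and carries the plug on its boss, a 20 mm spot in the middle. So a light press (2 N) 30 mm from the middle, on any side, tips the lid about 0.11 rad until its edge meets the canister, giving 2 to 3 mm under the finger; let go, it falls level again.
- lid2_top (a point): Like lid0 (centre of its top). How the loose one is seated: pressed in the middle (within 6 mm) with more than about 13 N (17 to 25 N is right) the stopper slides 4 mm down the neck and stays there, and the lid is home. Edge presses under 20 N leave the stopper where it is. A lid that is home does not give at all.
- lid3_top (a point): Like lid0 (centre of its top). Canisters are loose, straight round pots 90 mm across and 78 mm high, 0.6 to 1 kg, standing on the tray's 8 mm thick floor, at least 8 mm apart; they do not tip when a lid is pressed.
- tray: low rectangular wooden serving tray, fixed, 280 mm (its x) by 490 mm (its y), walls 20 mm high, brass handles at its two ends up to 46 mm high; origin at the centre of its underside. Four canisters and four other things stand on it in two rows of four, in any order
- stamp_a: stainless cookie stamp standing on its 60 mm disc, knob up, 66 mm high, loose; origin at the centre of its underside. Not part of the job.
- stamp_b: stainless cookie stamp standing on its 60 mm disc, knob up, 66 mm high, loose; origin at the centre of its underside. Not part of the job.
- candy_jar: lidded blue glass candy jar, 68 mm across, 94 mm high, loose; origin at the centre of its underside. Not part of the job.
- latch_tin: closed round steel tin with a small latch, 68 mm across, 43 mm high, loose; origin at the centre of its underside. Not part of the job.
- coaster: round ceramic coaster, 94 mm across, 7 mm thick, lying loose beside the tray at the robot's right; origin at the centre of its underside. Not part of the job.
- spatula: grey spatula, 240 mm long, lying loose beside the tray at the robot's left; origin at the centre of its underside. Not part of the job.
There are look-alikes about, which are no part of the job. What is shaped like the part that bears lid3_top but blue or orange is not meant.

How it is judged:
By the outcome, as a careful person would: the job done as asked, in the order asked, and still so for the second after the job is handed in, with the robot touching nothing.
It also fails if it takes over 54 s, if anything falls off the work surface, if the arm or the gripper's body presses on something with over 40 N, if the wrist force passes 120 N, or if a joint passes its speed limit or range.

ROBOT

A 6-joint arm with a two-finger parallel gripper is mounted at the origin on the work surface. World frame = base frame: x ahead of the robot, y to its left, z up, the work surface at z = 0. Lengths are in m, angles in rad, forces in N, time in s.
With the tool pointing down it reaches from about 0.35 to 0.775 m from the base axis. Payload 5.5 kg.
Tool frame: the origin (TCP) lies at the very end of the fingers, on their centre line; the grasp point (between the pads) lies 19 mm behind it; z points along the fingers, y is the direction in which the jaws open and shut (so a half turn about z gives the same grasp; the last joint's range is limited). The gripper opens to 85 mm and grips with 20 to 120 N. Pads are 22 mm wide; open, the fingers measure 114 mm over their backs; the gripper's body (76 mm by 85 mm) begins 54 mm behind the grasp point. The pads swing forward as they close: fully open they stand 13 mm farther back than shut.
Start: joints at [-0.14, 0.313, 0.046, 1.304, 0, 1.431], TCP at [0.575, -0, 0.231] pointing down, gripper open.
Joint ranges: [-2.76, 2.76], [-0.86, 1.69], [-1.03, 1.26], [-2.2, 2.34], [-1.47, 1.5], [-3.14, 3.14]. Speed limits (rad/s): [2.57, 2.57, 3.14, 3.14, 3.14, 3.14].

INTERFACE

Orientations are given as a unit quaternion [w, x, y, z].
In Python, from workcell import get_state, read_camera, hand_in, find_in, silhouettes gives the robot as it stands. The module is installed in compiled form; this text tells all that it offers.
- The arm moves only by the tool send_rows, never from a script. Its argument "deltas" is a list that holds one entry, the list of rows, each a list of 6 numbers: the shift along the world's x, y, z in cm, then the turn, a rotation vector about the world's x, y, z in degrees. In form: [[[dx, dy, dz, wx, wy, wz], ...]]. A call has 1 to 12 rows; each row is the pose to reach, as a shift and turn from the pose commanded when the call began; what a row does not reach only later rows make up. A row lasts 1/10 s, in which the tool goes at most 50 mm and 8.59 degrees, less where a joint would pass 70% of its speed; a pose out of reach is approached as far as the arm can. A call with a gripper value outside its range is refused whole. "jaw" is the opening, from -1 (shut) to 1 (fully open), so that 0 is half open, set as the call begins (left out, the last holds). The fingers move at their own pace and stop on an object; "force" is the grip in N (left out, the last holds). Time passes only in rows, so rows that repeat a pose let the fingers close. It gives the time, the measured TCP pose, the force and the opening at its end, in the units of the state.
- get_state(): the state, without advancing time (a new reading comes with each control period).
- read_camera(name): name is "scene" or "side" or "wrist"; returns a dict with "img" (480x640x3 uint8, red, green, blue), "z_map" (480x640 float32, m along the optical axis (not along the pixel's ray), 0 where there is no reading), "vfov" (degrees; the focal length in pixels is half the picture's height over the tangent of half this angle, whatever the lens; pixels are square), "cx", "cy" (the principal point, pixels), "k1" (the pictures are not rectified: a ray, as slopes to the right and down, at radius r is drawn at 1 + k1 r^2 times it, then the intrinsics apply), "R" (3x3) and "t" (3): a world point X has camera coordinates R X + t; the wrist camera has in their place "hand_eye" (4x4, takes a point from camera to tool coordinates, whose origin is the TCP and whose axes are the flange's). Camera axes: x right, y down, z forward; pixel columns grow to the right and rows downward; lengths in m; the calibration is good to about 2 mm. A picture is of the moment at which its call begins: read the wrist's pose just before it.
- hand_in(): hands the job in, once; it reports no verdict.
Trained networks look in a picture, given as the dict that the camera call returned (one of the last four; its "shot" number tells which), for a name from the list of things; names that differ only in an ending like _2 or _b are one class to them, and where a whole thing is asked for, a point or a joint stands for the part that bears it (a point fixed in the world has none). Each returns a list of dicts, best first, with "conf" (0 to 1); they miss things now and then, are a little off and sometimes report something else, mostly with a low value. They report only what shows in the picture. A call takes as long as a camera call. They do not tell look-alikes from the thing itself.
- find_in(picture, thing): "box" ([centre column, centre row, width, height] in pixels, round what is visible of it).
- silhouettes(picture, thing): "mask" (480x640 bool, what is visible of it) and "box" ([centre column, centre row, width, height] in pixels, round what is visible of it).
The state is a dict: "clock": time; "joint_pos": joint angles; "qvel": joint speeds; "tau": joint torques, N m; "tcp_pos": TCP position; "orientation": TCP orientation; "wrist_force": force on the tool from outside, world axes, zero at the start; "ft_torque": the same for the moment, N m; "finger_gap": finger opening in m.
Only numpy, scipy, OpenCV 4.12 (cv2) and the standard library are available. Lean on these libraries where they do the work, as an engineer would, in place of code of your own. Each camera call takes 0.05 s, during which the arm holds its last target.

## Working session

There is one attempt and no reset: what is moved stays moved. The work goes in short steps, Python scripts to look and compute and a tool call to move; the robot and the scene stay as the last step left them, time stands still between calls to the robot, and variables do not carry over. Pictures are saved under pics/ and viewed, and the job is handed in when it is done.

Besides the shell and the picture viewer there is one more tool, called after "Request:" in YAML: its name, and indented under it one key for each argument. send_rows: Moves the arm, as the interface text tells. Its arguments: {"type":"object","properties":{"deltas":{"type":"array","items":{"type":"array","items":{"type":"array","items":{"type":"number"}}}},"jaw":{"type":"number"},"force":{"type":"number"}},"required":["deltas"]}

```bash
mkdir -p pics; cat > h.py <<'E'
import numpy as np, cv2
from workcell import *
def pix2world(p,u,v,z=None):
    f=240/np.tan(np.radians(p["vfov"])/2)
    K=np.array([[f,0,p["cx"]],[0,f,p["cy"]],[0,0,1]])
    d=cv2.undistortPoints(np.array([[[u,v]]],float),K,np.array([p["k1"],0,0,0,0.]))[0,0]
    r=np.array([d[0],d[1],1.])
    R=np.array(p["R"]);t=np.array(p["t"])
    c=-R.T@t; dw=R.T@r
    if z is None:
        s=p["z_map"][int(round(v)),int(round(u))]
    else: s=(z-c[2])/dw[2]
    return c+dw*s
E
python3 - <<'E'
from h import *
print(get_state())
for n in("scene","side","wrist"):
    p=read_camera(n); cv2.imwrite(f"pics/{n}0.png",p["img"][:,:,::-1])
    print(n,p["vfov"],p["k1"],p["cx"],p["cy"])
    if n!="wrist":
        print(p["R"],p["t"])
    for d in silhouettes(p,"lid0_top"):
        m=d["mask"]; print(d["conf"],np.round(d["box"],1),m.sum(), end=" ")
        if n!="wrist":
            ys,xs=np.nonzero(m); print(np.round(pix2world(p,d["box"][0],d["box"][1],0.098),4),np.round(pix2world(p,d["box"][0],d["box"][1]),4))
E
```

```text
{'clock': 0.0, 'joint_pos': array([-1.39586106e-01,  3.14004454e-01,  4.49908845e-02,  1.30358283e+00,
        8.29864455e-06,  1.43121136e+00]), 'qvel': array([-0.00017863, -0.00070582, -0.00122484,  0.00052958, -0.00106131,
       -0.00189596]), 'tau': array([-2.90074182e-03, -4.80629075e+01,  2.98531097e+01,  1.95313990e-02,
       -3.83516899e-04, -4.27451073e-05]), 'tcp_pos': array([5.74502640e-01, 7.07553850e-05, 2.30411419e-01]), 'orientation': array([-7.21277321e-04,  7.07106899e-01,  7.07106091e-01, -5.38371917e-04]), 'wrist_force': array([0.48262658, 0.21819334, 0.23082908]), 'ft_torque': array([ 0.02776898, -0.0326971 , -0.02553823]), 'finger_gap': 0.0850970671229759}
scene 43.75277768815149 -0.10637918605631834 318.99328661762644 242.55487284501606
[[ 0.6551206   0.7553873   0.01438841]
 [ 0.63338055 -0.5387271  -0.55551975]
 [-0.41188113  0.37304577 -0.83137885]] [-0.37255538 -0.29081154  1.63404384]
0.69 [309.1 215.3  40.5  31.8] 950 [0.4827 0.0426 0.098 ] [0.483  0.0424 0.0985]
side 48.55668632460613 -0.011087661957720684 328.2094557754882 235.57832254277017
[[ 0.80082963 -0.59885194  0.00694612]
 [-0.45446447 -0.61521582 -0.64418284]
 [ 0.39004351  0.51272394 -0.76483999]] [-0.45857236  0.31651203  1.30048526]
0.89 [289.3 242.1  37.2  26.9] 694 [0.469  0.0369 0.098 ] [0.4683 0.0357 0.0997]
wrist 61.114658209153006 -0.0776568504040189 320.9528097770493 245.01979612303072
0.67 [177.4 162.5 131.9 129.8] 13717 0.18 [262.1 403.1  75.5  91.5] 5285
```

View pics/scene0.png

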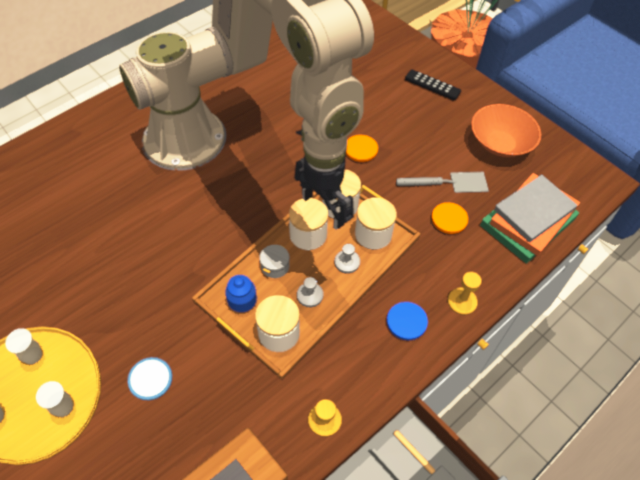

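View pics/side0.png

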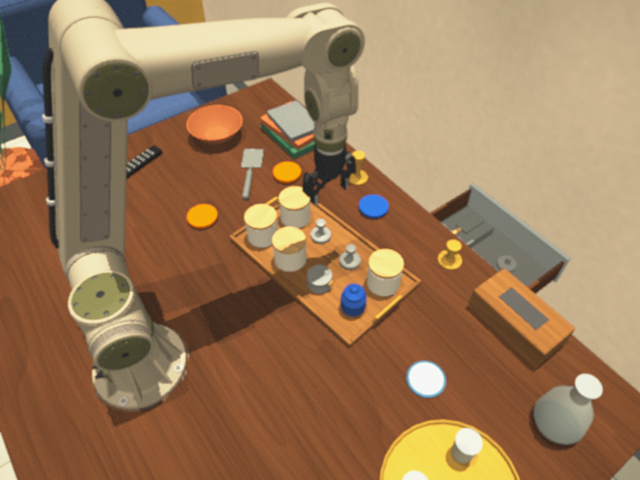

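View pics/wrist0.png

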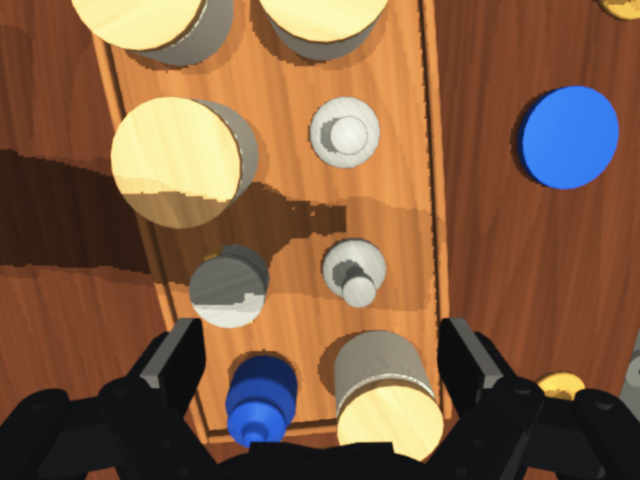

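Scene picture: the wooden lids are at (308,216), (345,186), (376,213) and (278,315). Possible mix-ups are the blue disc (407,320), the orange discs (362,148) and (450,218), and the white coaster (150,378). All of those lie flat on the table. Next I'll measure the lids from depth.

```bash
cat >> h.py <<'E'
from scipy.spatial.transform import Rotation as Ro
def cloud(p,st=None):
    f=240/np.tan(np.radians(p["vfov"])/2)
    K=np.array([[f,0,p["cx"]],[0,f,p["cy"]],[0,0,1]])
    uv=np.stack(np.meshgrid(np.arange(640.),np.arange(480.)),-1).reshape(-1,1,2)
    d=cv2.undistortPoints(uv,K,np.array([p["k1"],0,0,0,0.])).reshape(480,640,2)
    z=p["z_map"][...,None]
    c=np.concatenate([d*z,z],-1)
    if "R" in p: return (c-np.array(p["t"]))@np.array(p["R"])
    H=np.array(p["hand_eye"]); q=st["orientation"]
    R=Ro.from_quat([q[1],q[2],q[3],q[0]]).as_matrix()
    return (c@H[:3,:3].T+H[:3,3])@R.T+st["tcp_pos"]
def lids(n):
    st=get_state(); p=read_camera(n); W=cloud(p,st); z=W[...,2]
    im=p["img"].astype(int)
    m=(z>.09)&(z<.112)&(p["z_map"]>0)&(im[...,0]>im[...,2]+30)&(im[...,0]>70)&(im[...,1]>.65*im[...,0])
    m=cv2.morphologyEx(m.astype(np.uint8),cv2.MORPH_OPEN,np.ones((3,3)))
    k,L,s,c=cv2.connectedComponentsWithStats(m)
    for i in range(1,k):
        if s[i,4]<100: continue
        P=W[L==i]; (cx,cy),r=cv2.minEnclosingCircle((P[:,:2]*1000).astype(np.float32))
        A=np.c_[P[:,:2]-P[:,:2].mean(0),np.ones(len(P))]; g=np.linalg.lstsq(A,P[:,2],rcond=None)[0]
        print(n,c[i].round(),s[i,4],"circ",round(cx,1),round(cy,1),round(r,1),"mean",(P.mean(0)*1000).round(1),"med z",round(np.median(P[:,2])*1000,2),"tilt",g[:2].round(3))
    return p,W
E
python3 - <<'E'
from h import *
for n in("scene","side","wrist"):
    p,W=lids(n)
E
```

```text
scene [179. 126.] 292 circ 32.5 -19.0 62.0 mean [ 52.  -28.5 101. ] med z 101.23 tilt [ 0.054 -0.033]
scene [350. 184.] 371 circ 469.6 178.3 40.0 mean [473.2 177.9  97.3] med z 97.06 tilt [-0.003 -0.01 ]
scene [308. 214.] 963 circ 475.7 44.8 46.5 mean [478.   43.4  97.1] med z 97.07 tilt [-0.009  0.   ]
scene [376. 213.] 1001 circ 574.7 164.8 47.3 mean [577.6 164.3  97. ] med z 97.12 tilt [-0.006  0.015]
scene [472. 281.] 248 circ 840.8 197.8 21.4 mean [841.8 196.5  98.4] med z 98.69 tilt [-0.013  0.039]
scene [277. 315.] 1398 circ 633.5 -174.1 47.0 mean [ 636.1 -173.5  101.2] med z 101.23 tilt [-0.01   0.007]
side [519. 146.] 1538 circ 1276.9 52.5 550.8 mean [1274.8  -42.2  100.9] med z 100.9 tilt [-0.321  0.   ]
side [294. 198.] 548 circ 574.0 169.7 48.7 mean [570.7 165.1  98.2] med z 98.36 tilt [0.008 0.002]
side [260. 216.] 633 circ 457.2 164.5 47.0 mean [456.6 162.7  98.3] med z 98.3 tilt [0.    0.008]
side [289. 240.] 709 circ 472.3 47.6 47.8 mean [472.4  44.3  97.9] med z 98.07 tilt [0.01  0.007]
side [386. 263.] 807 circ 630.5 -169.6 47.8 mean [ 629.  -173.9  101.7] med z 102.04 tilt [0.012 0.02 ]
side [139. 365.] 282 circ -3.9 -39.1 56.4 mean [ -2.8 -60.6 100.7] med z 100.53 tilt [-0.011 -0.071]
wrist [139.  21.] 5034 circ 460.3 149.7 42.4 mean [461.4 136.8  97.4] med z 97.58 tilt [-0.012  0.022]
wrist [323.  18.] 4086 circ 577.1 146.3 39.3 mean [577.2 136.2  97.6] med z 97.77 tilt [0.002 0.043]
wrist [176. 162.] 13465 circ 476.3 45.9 45.2 mean [477.6  47.5  97.7] med z 97.78 tilt [-0.003 -0.003]
wrist [391. 416.] 6292 circ 633.0 -171.6 45.3 mean [ 633.8 -159.2  101.6] med z 102.15 tilt [ 0.007 -0.044]
```

The lid at about (632, -172) mm stands about 4 mm higher than the others, so it is the candidate. I'll close the fingers and go above its near edge, then check it in a close crop.

Request:
send_rows:
  deltas:
    - [[0.8,-4,0,0,0,0],[1.6,-8,0,0,0,0],[2.4,-13,-1,0,0,0],[2.8,-17.2,-2,0,0,0],[2.8,-17.2,-4,0,0,0],[2.8,-17.2,-4,0,0,0],[2.8,-17.2,-4,0,0,0],[2.8,-17.2,-4,0,0,0],[2.8,-17.2,-4,0,0,0],[2.8,-17.2,-4,0,0,0]]
  jaw: -1
  force: 40

```text
clock: 1.45
tcp_pos: [0.6035, -0.1713, 0.1924]
orientation: [0.001, 0.707, 0.708, 0.0]
wrist_force: [0.1, -0.3, 0.4]
finger_gap: 0.0004
```

```bash
python3 - <<'E'
from h import *
for n in ("wrist","scene","side"):
    p,W=lids(n)
    im=p["img"][:,:,::-1]
    if n=="scene": im=cv2.resize(im[220:380,180:380],None,fx=3.5,fy=3.5,interpolation=cv2.INTER_CUBIC)
    cv2.imwrite(f"pics/{n}1.png",im)
s=get_state();print({k:s[k] for k in("clock","tcp_pos","orientation","wrist_force","ft_torque","finger_gap")})
E
```

```text
wrist [368. 244.] 16184 circ 633.1 -172.1 45.0 mean [ 632.9 -169.3  102. ] med z 102.07 tilt [ 0.003 -0.005]
scene [179. 126.] 289 circ 27.8 -17.6 63.1 mean [ 51.3 -29.3 101. ] med z 100.91 tilt [ 0.05  -0.032]
scene [341. 184.] 893 circ 459.4 163.1 47.5 mean [460.3 161.8  97.2] med z 97.27 tilt [-0.001  0.001]
scene [308. 214.] 968 circ 476.3 44.7 46.1 mean [477.9  43.4  97.2] med z 97.27 tilt [-0.005  0.004]
scene [376. 213.] 995 circ 576.6 167.7 48.8 mean [577.6 164.2  97.1] med z 97.2 tilt [-0.01   0.004]
scene [471. 281.] 255 circ 840.1 197.6 21.6 mean [841.9 196.2  98.3] med z 98.47 tilt [-0.035  0.036]
scene [277. 316.] 1408 circ 633.4 -173.3 46.5 mean [ 636.1 -173.7  101.1] med z 101.24 tilt [-0.012  0.008]
side [335.  22.] 221 circ 1277.1 899.4 161.8 mean [1275.7  895.   101.1] med z 101.57 tilt [-0.399 -0.002]
side [372.  46.] 120 circ 1275.1 658.4 71.5 mean [1275.9  658.3  101.3] med z 100.87 tilt [-0.207  0.011]
side [439.  92.] 114 circ 1273.1 289.5 52.4 mean [1275.6  288.8  101.4] med z 101.04 tilt [-0.465  0.004]
side [550. 167.] 1160 circ 1275.1 -133.6 366.4 mean [127
[... 276 characters left out ...]
 456.2 164.7 47.7 mean [456.4 162.3  98. ] med z 98.25 tilt [0.004 0.015]
side [289. 240.] 708 circ 474.0 46.2 46.5 mean [472.4  44.1  98.1] med z 98.36 tilt [-0.004  0.012]
side [386. 264.] 809 circ 631.6 -170.5 47.1 mean [ 628.5 -173.9  101.8] med z 101.97 tilt [0.022 0.016]
side [142. 362.] 316 circ 7.3 -34.8 62.6 mean [  6.4 -57.7 101.2] med z 101.23 tilt [ 0.013 -0.033]
{'clock': 1.6, 'tcp_pos': array([ 0.60325705, -0.17161864,  0.19182752]), 'orientation': array([3.82271797e-04, 7.06861945e-01, 7.07351406e-01, 1.84210541e-04]), 'wrist_force': array([-0.17747516,  0.48881501, -1.59303708]), 'ft_torque': array([-0.03655607,  0.00453437, -0.02896932]), 'finger_gap': 8.933749971521555e-05}
```

View pics/scene1.png

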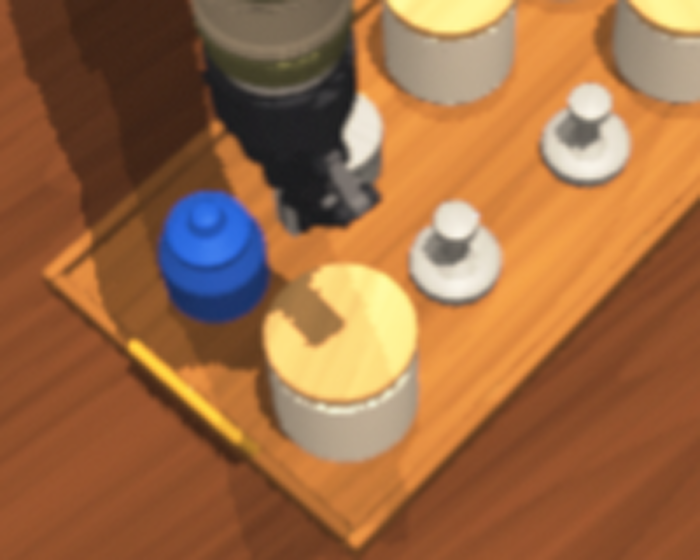

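View pics/wrist1.png

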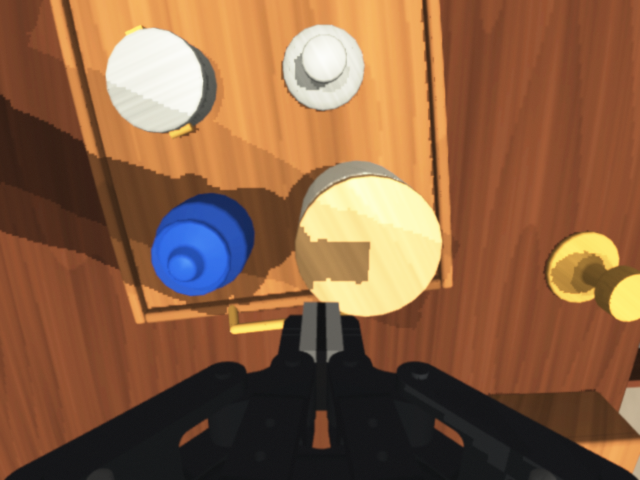

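The crop shows a wooden lid on a white canister, centred at about (633, -172) mm, and the closed fingers are above its near edge. I'll descend to just above the lid.

Request:
send_rows:
  deltas:
    - [[0,0,-3,0,0,0],[0,0,-6,0,0,0],[0,0,-8,0,0,0],[0,0,-8.4,0,0,0],[0,0,-8.4,0,0,0],[0,0,-8.4,0,0,0]]

```text
clock: 2.2
tcp_pos: [0.6039, -0.1723, 0.1087]
orientation: [0.001, 0.707, 0.707, 0.0]
wrist_force: [0.4, -0.4, 1.0]
finger_gap: -0.0
```

```bash
python3 - <<'E'
from h import *
s=get_state();print({k:s[k] for k in("clock","tcp_pos","wrist_force","ft_torque")})
E
```

```text
{'clock': 2.2, 'tcp_pos': array([ 0.60390843, -0.17233288,  0.10871312]), 'wrist_force': array([ 0.4360738 , -0.43312486,  1.01723036]), 'ft_torque': array([-0.02228683, -0.03199202, -0.04973135])}
```

Request:
send_rows:
  deltas:
    - [[0,0,-0.3,0,0,0],[0,0,-0.5,0,0,0],[0,0,-0.6,0,0,0],[0,0,-0.6,0,0,0],[0,0,-0.6,0,0,0]]

```text
clock: 2.7
tcp_pos: [0.603, -0.1721, 0.1016]
orientation: [0.0, 0.707, 0.707, -0.0]
wrist_force: [-0.7, 0.4, 1.4]
finger_gap: -0.0001
```

Request:
send_rows:
  deltas:
    - [[0,0,-0.05,0,0,0],[0,0,-0.1,0,0,0],[0,0,-0.1,0,0,0]]

```text
clock: 3.0
tcp_pos: [0.6025, -0.172, 0.1004]
orientation: [-0.0, 0.707, 0.707, -0.0]
wrist_force: [-4.1, -0.7, 5.0]
finger_gap: -0.0005
```

Request:
send_rows:
  deltas:
    - [[0,0,-0.05,0,0,0],[0,0,-0.05,0,0,0]]

```text
clock: 3.2
tcp_pos: [0.6026, -0.172, 0.1001]
orientation: [-0.0, 0.707, 0.707, -0.0]
wrist_force: [-4.6, -0.4, 5.8]
finger_gap: 0.0001
```

```bash
python3 - <<'E'
from h import *
s=get_state();print({k:s[k] for k in("clock","tcp_pos","wrist_force","ft_torque")})
for n in("scene","side"): lids(n)
E
```

```text
{'clock': 3.2, 'tcp_pos': array([ 0.60262383, -0.17203939,  0.10009453]), 'wrist_force': array([-4.55185562, -0.44021078,  5.77433692]), 'ft_torque': array([-0.06887186,  0.94625748, -0.04873329])}
scene [180. 126.] 292 circ 27.8 -17.6 63.6 mean [ 52.9 -27.7 100.8] med z 100.77 tilt [0.005 0.015]
scene [341. 184.] 902 circ 460.0 164.3 48.0 mean [460.6 161.3  97.3] med z 97.34 tilt [-0.002  0.003]
scene [308. 214.] 965 circ 475.9 45.2 46.7 mean [477.5  43.8  97.2] med z 97.27 tilt [-0.001  0.005]
scene [376. 213.] 1001 circ 575.4 165.7 46.6 mean [577.7 164.2  97.2] med z 97.35 tilt [0.001 0.001]
scene [471. 280.] 248 circ 839.4 197.5 21.8 mean [841.3 196.2  98.6] med z 98.64 tilt [-0.005  0.004]
scene [278. 319.] 1070 circ 634.0 -172.6 45.5 mean [ 643.2 -178.3  102.7] med z 102.84 tilt [0.077 0.021]
side [487. 124.] 1846 circ 1279.4 290.4 787.9 mean [1275.1  117.3  101.1] med z 101.29 tilt [-0.347  0.   ]
side [294. 198.] 586 circ 575.8 168.6 47.8 mean [573.5 165.4  98. ] med z 97.96 tilt [0.005 0.008]
side [260. 216.] 646 circ 456.7 164.6 47.3 mean [456.4 162.2  98.3] med z 98.37 tilt [-0.    0.01]
side [289. 240.] 717 circ 472.6 46.4 47.6 mean [472.1  44.1  98.1] med z 98.34 tilt [0.011 0.01 ]
side [390. 267.] 515 circ 630.5 -172.8 45.6 mean [ 629.8 -188.   102.4] med z 102.77 tilt [0.105 0.03 ]
side [143. 362.] 313 circ 7.7 -36.7 62.7 mean [  6.7 -57.6 100.7] med z 100.77 tilt [ 0.001 -0.024]
```

Request:
send_rows:
  deltas:
    - [[0,0,-0.05,0,0,0],[0,0,-0.05,0,0,0],[0,0,-0.05,0,0,0]]

```text
clock: 3.6
tcp_pos: [0.6026, -0.1721, 0.1]
orientation: [0.0, 0.707, 0.707, -0.0]
wrist_force: [-6.4, -0.6, 7.8]
finger_gap: -0.0003
```

```bash
python3 - <<'E'
from h import *
s=get_state();print({k:s[k] for k in("clock","tcp_pos","wrist_force","ft_torque")})
lids("scene")
E
```

```text
{'clock': 3.6, 'tcp_pos': array([ 0.60264079, -0.17209721,  0.0999894 ]), 'wrist_force': array([-6.39805693, -0.55416794,  7.83788624]), 'ft_torque': array([ 0.02434922,  1.06904189, -0.03560756])}
scene [178. 126.] 321 circ 22.2 -19.9 68.7 mean [ 48.9 -29.5 100.4] med z 100.76 tilt [0.014 0.007]
scene [341. 184.] 899 circ 458.6 164.3 47.9 mean [460.4 161.4  97.3] med z 97.22 tilt [-0.002  0.002]
scene [308. 214.] 971 circ 473.4 44.8 47.5 mean [477.6  43.5  97.2] med z 97.23 tilt [-0.001  0.011]
scene [376. 213.] 989 circ 576.3 165.8 46.4 mean [577.4 164.4  97.3] med z 97.17 tilt [-0.002  0.003]
scene [471. 280.] 247 circ 840.3 197.6 21.1 mean [841.5 196.4  98.6] med z 98.66 tilt [-0.042  0.029]
scene [277. 319.] 1068 circ 633.6 -172.2 45.6 mean [ 642.6 -178.4  102.8] med z 103.02 tilt [0.083 0.019]
```

The lid tipped under the finger (tilt about 0.1 rad, and it came to a firm stop), so this is the loose one. I'll let go and check that it falls level.

Request:
send_rows:
  deltas:
    - [[0,0,0.5,0,0,0],[0,0,1.5,0,0,0],[0,0,2.5,0,0,0],[0,0,2.5,0,0,0],[0,0,2.5,0,0,0]]

```text
clock: 4.15
tcp_pos: [0.6036, -0.1722, 0.1249]
orientation: [0.001, 0.707, 0.707, 0.0]
wrist_force: [0.5, 0.3, 0.5]
finger_gap: -0.0002
```

```bash
python3 - <<'E'
from h import *
s=get_state();print({k:s[k] for k in("clock","tcp_pos","wrist_force","ft_torque")})
lids("wrist");lids("scene");lids("side")
s=get_state();print({k:s[k] for k in("clock","tcp_pos","wrist_force","ft_torque")})
E
```

```text
{'clock': 4.15, 'tcp_pos': array([ 0.60361101, -0.1721583 ,  0.12488964]), 'wrist_force': array([0.47464234, 0.28389894, 0.50817099]), 'ft_torque': array([-0.01301166, -0.02009947, -0.04135041])}
wrist [393. 276.] 24483 circ 634.0 -172.2 45.0 mean [ 636.5 -163.5  101.9] med z 102.02 tilt [ 0.005 -0.01 ]
scene [192. 124.] 160 circ 69.1 0.9 37.9 mean [ 67.8   0.4 101.8] med z 101.94 tilt [-0.261  0.021]
scene [168. 128.] 135 circ 30.1 -51.2 37.6 mean [ 38.2 -54.8 101.4] med z 101.72 tilt [ 0.174 -0.236]
scene [341. 184.] 908 circ 457.5 162.2 47.1 mean [460.7 161.2  97.2] med z 97.21 tilt [-0.011  0.006]
scene [308. 214.] 972 circ 475.0 44.8 47.1 mean [477.5  43.7  97.1] med z 97.1 tilt [-0.005 -0.   ]
scene [376. 213.] 998 circ 576.3 166.6 46.8 mean [577.5 164.2  97.2] med z 97.32 tilt [-0.     0.001]
scene [471. 281.] 244 circ 840.4 197.4 21.4 mean [841.6 195.5  98.5] med z 98.59 tilt [-0.006  0.058]
scene [278. 317.] 1280 circ 635.2 -171.1 46.4 mean [ 640.3 -175.7  101.1] med z 101.32 tilt [-0.015  0.015]
side [341.  25.] 246 circ 1274.7 871.4 179.7 mean [1275.8  858.5  101.3] med z 
[... 342 characters left out ...]
side [294. 198.] 580 circ 573.0 168.8 48.2 mean [573.4 165.5  98.1] med z 98.26 tilt [-0.     0.011]
side [260. 216.] 640 circ 458.9 164.5 47.7 mean [456.8 162.5  98.2] med z 98.29 tilt [-0.004  0.004]
side [289. 240.] 705 circ 474.6 46.6 46.9 mean [472.6  44.5  98.3] med z 98.34 tilt [0.004 0.001]
side [388. 266.] 627 circ 632.7 -171.0 47.0 mean [ 629.5 -182.3  101.4] med z 101.7 tilt [0.023 0.022]
side [143. 361.] 315 circ 7.8 -36.6 62.8 mean [  8.2 -57.9 101.2] med z 101.27 tilt [-0.006 -0.015]
{'clock': 4.3, 'tcp_pos': array([ 0.60285044, -0.17188723,  0.12389966]), 'wrist_force': array([-0.57313727,  0.18231241,  0.27075748]), 'ft_torque': array([-0.04197434,  0.0037547 ,  0.01670204])}
```

The lid fell level again at 102 mm. Now I'll move above its middle and press.

Request:
send_rows:
  deltas:
    - [[1.5,0,0,0,0,0],[3.05,0,0,0,0,0],[3.05,0,-1,0,0,0],[3.05,0,-1.8,0,0,0],[3.05,0,-1.8,0,0,0],[3.05,0,-1.8,0,0,0]]

```text
clock: 4.9
tcp_pos: [0.6323, -0.1718, 0.1054]
orientation: [-0.001, 0.707, 0.707, -0.0]
wrist_force: [-1.7, 0.5, 0.3]
finger_gap: -0.0003
```

Request:
send_rows:
  deltas:
    - [[0,0,-0.1,0,0,0],[0,0,-0.2,0,0,0],[0,0,-0.3,0,0,0],[0,0,-0.4,0,0,0],[0,0,-0.4,0,0,0],[0,0,-0.4,0,0,0]]

```text
clock: 5.5
tcp_pos: [0.6335, -0.172, 0.1023]
orientation: [0.0, 0.707, 0.707, 0.0]
wrist_force: [0.4, 1.0, 0.6]
finger_gap: 0.0001
```

Request:
send_rows:
  deltas:
    - [[0,0,-0.1,0,0,0],[0,0,-0.1,0,0,0],[0,0,-0.1,0,0,0]]

```text
clock: 5.8
tcp_pos: [0.6337, -0.1721, 0.1021]
orientation: [0.0, 0.707, 0.707, 0.0]
wrist_force: [-2.8, 0.2, 5.7]
finger_gap: -0.0002
```

Request:
send_rows:
  deltas:
    - [[0,0,-0.05,0,0,0],[0,0,-0.1,0,0,0],[0,0,-0.1,0,0,0]]

```text
clock: 6.1
tcp_pos: [0.6338, -0.1721, 0.102]
orientation: [0.001, 0.707, 0.707, 0.0]
wrist_force: [-2.5, 0.7, 10.2]
finger_gap: 0.0
```

Request:
send_rows:
  deltas:
    - [[0,0,-0.05,0,0,0],[0,0,-0.1,0,0,0],[0,0,-0.1,0,0,0]]

```text
clock: 6.4
tcp_pos: [0.6338, -0.1721, 0.1012]
orientation: [0.001, 0.707, 0.707, 0.0]
wrist_force: [-2.4, 1.3, 10.9]
finger_gap: -0.0
```

Request:
send_rows:
  deltas:
    - [[0,0,-0.05,0,0,0],[0,0,-0.1,0,0,0],[0,0,-0.1,0,0,0]]

```text
clock: 6.7
tcp_pos: [0.6338, -0.1721, 0.1002]
orientation: [0.001, 0.707, 0.707, 0.0]
wrist_force: [-3.5, 2.2, 10.6]
finger_gap: 0.0005
```

The stopper is sliding: z follows the commands while the force stays constant. I'll continue to the seat and build up to about 20 N.

Request:
send_rows:
  deltas:
    - [[0,0,-0.05,0,0,0],[0,0,-0.1,0,0,0],[0,0,-0.15,0,0,0],[0,0,-0.2,0,0,0],[0,0,-0.2,0,0,0],[0,0,-0.2,0,0,0]]

```text
clock: 7.3
tcp_pos: [0.6338, -0.1721, 0.0982]
orientation: [0.001, 0.707, 0.707, 0.0]
wrist_force: [-3.6, 1.5, 10.6]
finger_gap: 0.0001
```

Request:
send_rows:
  deltas:
    - [[0,0,-0.05,0,0,0],[0,0,-0.1,0,0,0],[0,0,-0.1,0,0,0]]

```text
clock: 7.6
tcp_pos: [0.6338, -0.1721, 0.098]
orientation: [0.001, 0.707, 0.707, 0.0]
wrist_force: [-5.7, 2.0, 15.0]
finger_gap: 0.0003
```

Request:
send_rows:
  deltas:
    - [[0,0,-0.05,0,0,0],[0,0,-0.1,0,0,0],[0,0,-0.1,0,0,0],[0,0,-0.1,0,0,0]]

```text
clock: 8.0
tcp_pos: [0.6338, -0.1721, 0.098]
orientation: [0.001, 0.707, 0.707, 0.0]
wrist_force: [-6.1, 2.1, 19.8]
finger_gap: -0.0005
```

Request:
send_rows:
  deltas:
    - [[0,0,0.5,0,0,0],[0,0,1,0,0,0],[0,0,3,0,0,0],[0,0,6,0,0,0],[0,0,9,0,0,0],[-3,0,11,0,0,0],[-6,3,11,0,0,0],[-6,6,11,0,0,0],[-6,8,11,0,0,0],[-6,8,11,0,0,0],[-6,8,11,0,0,0]]

```text
clock: 9.1
tcp_pos: [0.5737, -0.0919, 0.2041]
orientation: [0.0, 0.707, 0.707, -0.0]
wrist_force: [0.3, 0.9, 0.5]
finger_gap: -0.0003
```

```bash
python3 - <<'E'
from h import *
for n in ("wrist","scene","side"):
    p,W=lids(n)
    cv2.imwrite(f"pics/{n}2.png",p["img"][:,:,::-1])
s=get_state();print({k:s[k] for k in("clock","tcp_pos","wrist_force")})
E
```

```text
wrist [151.  38.] 11239 circ 476.6 44.4 45.0 mean [477.6  29.2  97.6] med z 97.69 tilt [-0.006  0.005]
wrist [412. 330.] 7454 circ 635.7 -168.7 44.7 mean [ 638.  -156.8   97.9] med z 98.15 tilt [ 0.004 -0.024]
scene [180. 126.] 281 circ 34.4 -18.8 60.4 mean [ 53.2 -28.3 100.8] med z 100.49 tilt [ 0.049 -0.012]
scene [341. 184.] 896 circ 459.5 162.7 47.0 mean [460.  161.4  97.2] med z 97.22 tilt [0.    0.005]
scene [314. 214.] 627 circ 476.5 48.2 47.2 mean [487.4  52.9  97.2] med z 97.28 tilt [-0.007 -0.007]
scene [376. 213.] 978 circ 576.6 166.0 47.1 mean [577.3 164.3  97.3] med z 97.27 tilt [-0.013  0.008]
scene [471. 281.] 256 circ 840.4 197.5 21.4 mean [841.7 196.1  98.2] med z 98.37 tilt [-0.006  0.063]
scene [278. 316.] 1384 circ 634.2 -172.5 46.2 mean [ 636.2 -173.3   97.3] med z 97.3 tilt [-0.008  0.005]
side [312.   7.] 100 circ 1274.0 1056.1 85.2 mean [1273.8 1053.4  100.6] med z 100.23 tilt [-0.276 -0.023]
side [516. 144.] 1573 circ 1275.6 62.4 562.3 mean [1275.1  -30.6  100.9] med z 101.1 tilt [-0.304 -0.001]
side [294. 198.] 585 circ 575.8 167.4 48.1 mean [573.  165.5  98.2] med z 98.14 tilt [ 0.002 -0.002]
side [260. 216.] 633 circ 456.1 165.8 48.0 mean [456.7 162.8  98. ] med z 97.99 tilt [0.006 0.006]
side [289. 240.] 716 circ 472.6 46.8 47.1 mean [472.4  43.7  98. ] med z 98.07 tilt [0.003 0.015]
side [386. 264.] 785 circ 632.1 -169.9 47.3 mean [ 629.9 -173.3   98. ] med z 97.92 tilt [0.003 0.011]
side [132. 370.] 168 circ -20.3 -53.4 37.1 mean [-21.4 -62.3 101.3] med z 101.2 tilt [0.044 0.043]
{'clock': 9.25, 'tcp_pos': array([ 0.5737732 , -0.09286387,  0.20397563]), 'wrist_force': array([-0.22394848, -0.01694883,  0.03129091])}
```

View pics/scene2.png

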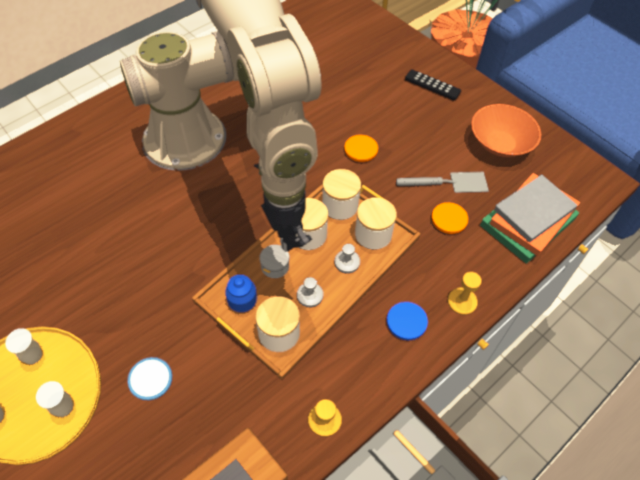

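The picture shows the pressed lid at (278,316), with nothing else moved and the arm clear. All four lids now read level and at the same height.

```bash
python3 -c "
from workcell import hand_in
print(hand_in())"
```

```text
the job is handed in; nothing more can be done
None
```

The loose lid is home and the job is handed in, at about 9 s of the 54 s allowed. It was the lid at about (633, -172) mm, the one nearest the robot's right.

- **Finding it:** Depth readings showed this lid about 4 mm above the other three, so I pressed it first and did not touch the others. A light press 30 mm from the middle tipped it about 0.1 rad. I then pressed a little further, to 7.8 N, to feel it come to a stop. When I let go it fell level again at 102 mm.
- **Seating it:** I pressed in the middle. The stopper slid 4 mm at a steady 11 N or so, less than the 13 N I expected. I finished the press at about 20 N, and the fingertip stopped firmly at 98.0 mm.
- **Last checks:**
  - The side camera reads all four lids at 98 mm and the scene camera reads all four at 97 mm.
  - All four are level to within the measuring noise.
  - The canister moved no more than the 2 mm the cameras can resolve. The exception is the final wrist view, which saw the lid only in part and put it about 3 mm off.
  - The other things look undisturbed, and the arm stands clear of everything.

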